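Clamp a staining jar on the shaker platform

ROBOT

A 6-joint arm with a two-finger parallel gripper is mounted at the origin on a cart in front of the work surface, level with it; the furniture and walls round the work are solid. World frame = base frame: x ahead of the robot, y to its left, z up, the work surface at z = 0. Lengths are in mm, angles in rad, forces in N, time in s.
With the tool pointing down it reaches from about 325 to 900 mm from the base axis. Payload 6.1 kg.
Tool frame: the origin (TCP) lies at the centre of the arm's flange, where the gripper is bolted on; the fingertips stand 173 mm ahead of it and the grasp point (between the pads) lies 155 mm ahead of it; z points along the fingers, y is the direction in which the jaws open and shut (so a half turn about z gives the same grasp; the last joint's range is limited). The gripper opens to 85 mm and grips with 20 to 120 N. Pads are 22 mm wide; open, the fingers measure 114 mm over their backs; the gripper's body (76 mm by 85 mm) begins 54 mm behind the grasp point. The pads swing forward as they close: fully open they stand 13 mm farther back than shut.
Start: joints at [-1.402, 0.22, 1.526, -0, 1.395, -0.126], TCP at [181.586, -598.033, 404.7] pointing down, gripper open.
Joint ranges: [-2.98, 2.98], [-0.91, 2.08], [0.09, 2.57], [-1.24, 4.39], [0.2, 2.65], [-2.68, 2.68]. Speed limits (rad/s): [2.57, 2.57, 3.01, 3.14, 3.14, 3.14].

INTERFACE

Orientations are given as a unit quaternion [w, x, y, z].
In Python, from bench import bot, vision, workorder gives the robot as it stands.
- The arm moves only by the tool send_rows, never from a script. Its argument "plan" is text: rows parted by semicolons, each of 5 numbers parted by spaces: the shift along the tool's x, y, z in mm, then the turn about the tool's z in rad, then the gripper's target within -1 to 1 (fully open at 1, half-way at 0, shut at -1). A call has 1 to 10 rows; each row shifts and turns the commanded pose from where the row before left it, along the tool's axes as they then stand; what a row does not reach is not made up. A row lasts 1/10 s, in which the tool goes at most 50 mm and 8.59 degrees, less where a joint would pass 70% of its speed; a pose out of reach is approached as far as the arm can. A call is refused whole if a number of a shift passes 50 or a number of a turn 0.15, either way. A call with a gripper value outside its range is refused whole. The fingers move at their own pace and stop on an object; the grip force is fixed at half the most. Time passes only in rows, so rows that do not move let the fingers close. It gives the time, the measured TCP pose, the force and the opening at its end, in the units of the state.
- bot.get_obs(): the state, without advancing time (a new reading comes with each control period).
- vision.capture(name): name is "side" or "top" or "wrist"; returns a dict with "frame" (480x640x3 uint8, blue, green, red), "mtx" (3x3 intrinsics, pixels), "extrinsics" (4x4, takes a point from camera to world coordinates). Camera axes: x right, y down, z forward; pixel columns grow to the right and rows downward; lengths in mm; the calibration is good to about 2 mm. A picture is of the moment at which its call begins. There is no depth.
- workorder.finish_job(): hands the job in, once; it reports no verdict.
The state is a dict: "time_s": time; "joint_pos": joint angles; "qvel": joint speeds; "effort": joint torques, N m; "ee_pos": TCP position; "tcp_rot": TCP orientation; "wrist_force": force on the tool from outside, world axes, zero at the start; "ft_torque": the same for the moment, N m; "gripper_width": finger opening in mm.
Only numpy, scipy, OpenCV 4.12 (cv2) and the standard library are available. Lean on these libraries where they do the work, as an engineer would, in place of code of your own. Each camera call takes 0.05 s, during which the arm holds its last target.

TASK

Get the staining jar ready for a shaker run: slacken the T-handle knob of the movable clamp bar, slide the bar back until its sprung pad holds the jar snugly against the fixed bar with the springs about half compressed, never bottomed, and tighten the knob again so that the bar stays there. Keep the jar upright, leave the other bench things undisturbed, and let go.

Things in the scene. Friction and masses are not known exactly. Their poses are not given: they have to be found in the camera images.
- shaker: Fixed bench-top shaker, white housing, control panel in front; origin at the centre of its underside. x from the front to the rear, y to its left, z up. Steel platform 260 x 250 mm, top 83 mm up. Rails along x at y = -105 and +105 mm carry a fixed bar (rear) and a movable bar (front); bars and their black end blocks reach 39 mm above the platform.
- clamp_bar (a joint): Slide of the movable bar along the shaker's +x, in m: 0 at the front end of its travel, 0.095 at most, growing towards the fixed bar. Free, it runs with about 1.5 N of friction; with the knob tight it is held. At 0 there are 122 mm between the relaxed pad and the fixed bar's face; the jar fills about 51 mm of that.
- clamp_knob (a joint): Turn in rad of the T-handle clamp knob on the movable bar's right-hand (-y) end block; it travels with the bar. Grows clockwise seen from above, which tightens. 0 = fully slack, handle along the shaker's x; stop at 1.6. Below 0.8 the bar is free, above it a shoe bites on the rail, from 1.1 it is tight. Starts at 1.2 to 1.45. Needs up to about 0.15 N m and stays where it is left.
- knob_grip (a point): Grip point of the T-handle, on its turning axis, 149 mm above the worktop and 11 mm below the handle's top. The handle is black, 46 mm long, 13 mm thick across its flat sides, 26 mm high; x along the handle, y across it, z up. The end block's top lies 27 mm below this point.
- pressure_pad (a joint): How far the sprung pad of the movable bar is pushed in against its springs, in m: 0 relaxed, 0.010 bottomed; 0.9 N per mm.
- pad_face (a point): Centre of the rubber face of the sprung pad (150 mm wide along the shaker's y, 24 mm high), 28 mm above the platform, looking towards the fixed bar (its x axis).
- fixed_face (a point): Centre of the rubber face of the fixed bar, 150 mm wide, 24 mm high, 28 mm above the platform; axes as the shaker's, so the face looks to -x.
- jar_mid (a point): Middle, half-way up, of the clear ribbed glass staining jar that stands loose on the platform between the two bars: 86 mm tall, foot 62 mm, body (where the bars touch) 50 to 52 mm in diameter, about 0.17 kg; z up. It slides easily and may be pushed along by the pad.
- stain_a: Bystander: purple dropper bottle with a white cap, 34 x 34 x 89 mm, standing on the worktop; origin at the centre of its underside.
- stain_b: Bystander: dark red dropper bottle with a red cap, 34 x 34 x 89 mm, standing on the worktop; origin at the centre of its underside.
- beaker: Bystander: small glass beaker, 46 x 46 x 58 mm, standing on the worktop; origin at the centre of its underside.
- slide_stack: Bystander: stack of glass slides, 29 x 78 x 9 mm, lying on the worktop; origin at the centre of its underside.
Things that resemble listed ones, but are neither listed nor needed, are in the scene too. What is shaped like the part that bears jar_mid but orange or red is not meant.

How it is judged:
By the outcome, as a careful person would: the job done as asked, in the order asked, and still so for the second after the job is handed in, with the robot touching nothing.
It also fails if it takes over 42 s, if anything falls off the work surface, if the arm or the gripper's body presses on something with over 40 N, if the wrist force passes 120 N, or if a joint passes its speed limit or range.

## Working session

There is one attempt and no reset: what is moved stays moved. The work goes in short steps, Python scripts to look and compute and a tool call to move; the robot and the scene stay as the last step left them, time stands still between calls to the robot, and variables do not carry over. Pictures are saved under pics/ and viewed, and the job is handed in when it is done.

Besides the shell and the picture viewer there is one more tool, called after "Request:" in YAML: its name, and indented under it one key for each argument. send_rows: Moves the arm, as the interface text tells. Its arguments: {"type":"object","properties":{"plan":{"type":"string"}},"required":["plan"]}

```bash
ls; mkdir -p pics; cat > h.py <<'E'
import numpy as np, cv2
from bench import bot, vision, workorder
def cap(n,f):
    c=vision.capture(n); cv2.imwrite('pics/'+f,c['frame']); np.savez('pics/'+f[:-4]+'.npz',**c); return c
def ray(c,u,v):
    K=np.array(c['mtx']);T=np.array(c['extrinsics'])
    d=T[:3,:3]@np.linalg.solve(K,[u,v,1.]);return T[:3,3],d/np.linalg.norm(d)
def onz(c,u,v,z):
    o,d=ray(c,u,v);return o+d*(z-o[2])/d[2]
def proj(c,p):
    K=np.array(c['mtx']);T=np.linalg.inv(np.array(c['extrinsics']))
    q=K@(T[:3,:3]@np.array(p,float)+T[:3,3]);return q[:2]/q[2]
def ld(f): return dict(np.load('pics/'+f+'.npz'))
E
python3 - <<'E'
from h import *
for n in ['side','top','wrist']:
    c=cap(n,n+'0.png'); print(n,np.round(c['extrinsics'],2).tolist(),c['mtx'][0][0])
print(bot.get_obs())
E
```

```text
pics
side [[-0.95, -0.13, 0.27, 306.58], [-0.3, 0.49, -0.82, 1073.68], [-0.02, -0.86, -0.5, 577.34], [0.0, 0.0, 0.0, 1.0]] 491.13693928009485
top [[-0.05, -0.98, 0.21, 379.17], [-1.0, 0.05, -0.01, 316.44], [0.0, -0.21, -0.98, 991.61], [0.0, 0.0, 0.0, 1.0]] 453.58712451128974
wrist [[0.29, -0.92, -0.25, 245.94], [-0.96, -0.28, -0.08, -579.07], [-0.0, 0.26, -0.96, 373.69], [0.0, 0.0, 0.0, 1.0]] 371.2852526431678
{'time_s': 0.15, 'joint_pos': array([-1.40208385e+00,  2.21049432e-01,  1.52734433e+00, -3.07333503e-05,
        1.39469364e+00, -1.26116911e-01]), 'qvel': array([ 0.00166223, -0.00106072, -0.00256532,  0.000205  , -0.0004418 ,
       -0.00074021]), 'effort': array([ 6.43264193e-04, -4.97484577e+01, -3.89905787e+01, -2.81134025e-04,
        7.18232885e-03, -8.18012495e-06]), 'ee_pos': array([ 181.55737611, -597.8351544 ,  403.84969361]), 'tcp_rot': array([-7.46885212e-04,  9.89153443e-01,  1.46883992e-01, -3.10398328e-05]), 'wrist_force': array([ 0.14052936, -0.30289416, -0.19680592]), 'ft_torque': array([0.04048915, 0.02677435, 0.04021827]), 'gripper_width': 85.76653598589907}
```

View pics/top0.png

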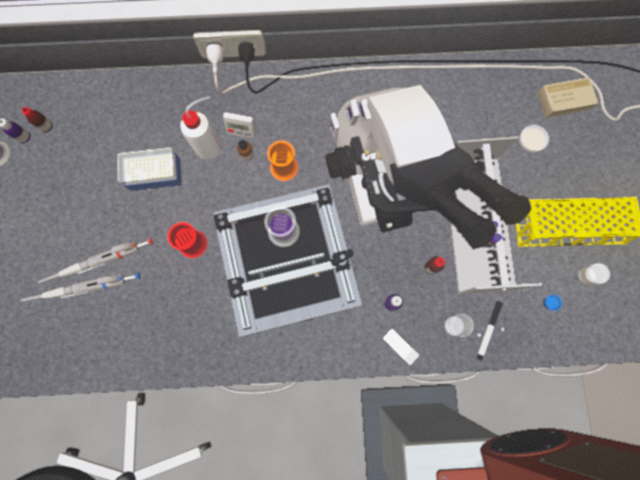

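View pics/side0.png

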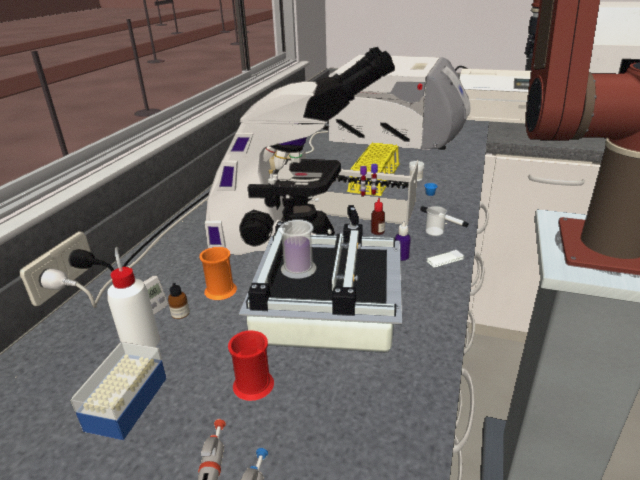

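```bash
python3 - <<'E'
from h import *
a=cv2.imread('pics/top0.png')[175:345,200:420]; b=cv2.imread('pics/side0.png')[190:350,220:430]
cv2.imwrite('pics/a.png',cv2.resize(a,None,fx=3.6,fy=3.5,interpolation=cv2.INTER_CUBIC))
cv2.imwrite('pics/b.png',cv2.resize(b,None,fx=3.7,fy=3.7,interpolation=cv2.INTER_CUBIC))
E
```

```text
(no output)
```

View pics/a.png

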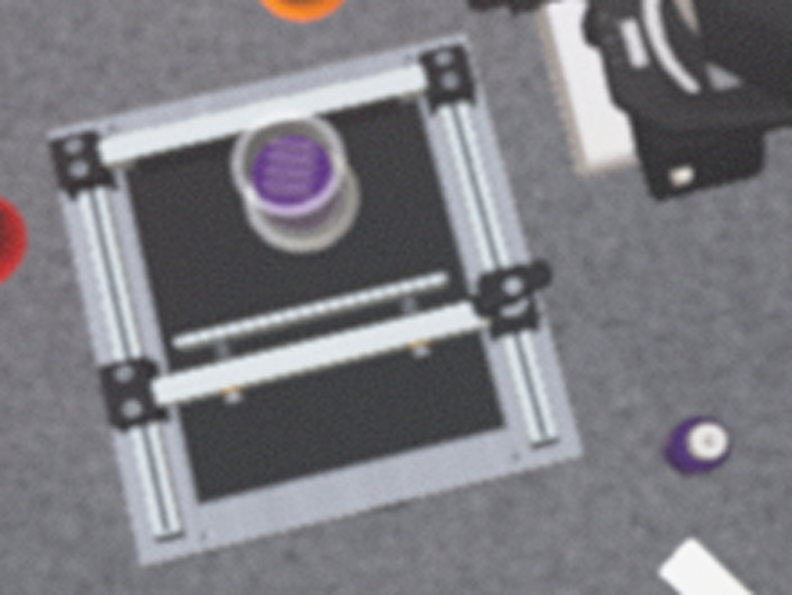

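View pics/b.png

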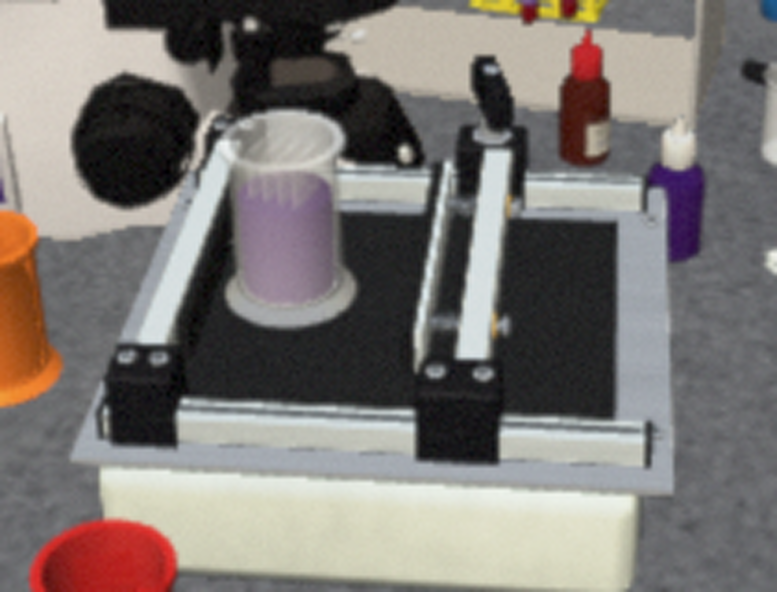

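View pics/wrist0.png

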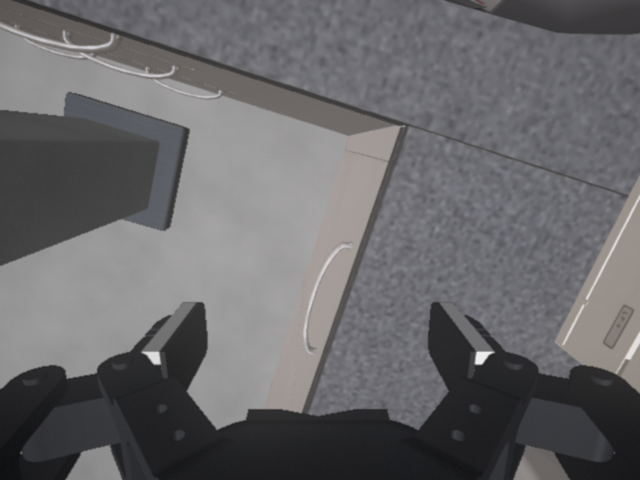

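```bash
python3 - <<'E'
from h import *
c=ld('top0'); s=ld('side0')
f=lambda x,y:(200+x/3.6,175+y/3.5)
P=[onz(c,*f(*p),83) for p in [(50,132),(465,38),(580,455),(140,562)]]
for p in P: print(p.round(1))
ctr=np.mean(P,0); ax=(P[0]+P[1]-P[2]-P[3]);ay=(P[0]+P[3]-P[1]-P[2])
print(ctr,np.linalg.norm(ax)/2,np.linalg.norm(ay)/2,np.arctan2(ax[1],ax[0]),np.arctan2(-ay[0],ay[1]))
yaw=np.arctan2(ax[1]-ay[0],ax[0]+ay[1]);R=np.array([[np.cos(yaw),-np.sin(yaw)],[np.sin(yaw),np.cos(yaw)]])
print('yaw',yaw)
loc=lambda p:(R.T@(p[:2]-ctr[:2])).round(1)
for n,p,z in [('h1',(483,297),160),('h2',(549,275),160),('padL',(178,343),123),('padR',(447,276),123),('barL',(165,395),122),('blockL',(133,393),122),('jar',(290,172),163),('jarrim',(290,168),169),('bl scope',(680,180),130)]:
    q=onz(c,*f(*p),z); print(n,q.round(1),loc(q))
# side
g=lambda x,y:(220+x/3.7,190+y/3.7)
o1,d1=ray(s,*g(487,62)); 
for zz in (160,):
  q=onz(s,*g(487,70),zz); print('side knob top',q.round(1),loc(q))
q=onz(s,*g(292,290),90);print('jarfoot',q.round(1),loc(q))
E
```

```text
[638.1 527.6  83. ]
[683.6 285.7  83. ]
[432.6 236.5  83. ]
[386.4 479.7  83. ]
[535.14760087 382.35740948  83.        ] 256.0222896083954 246.78599313157258 0.19081587274712256 0.18676302102088185
yaw 0.18882667120252153
h1 [513.6 287.3 160. ] [-39.1 -89.4]
h2 [523.5 252.5 160. ] [ -35.8 -125.4]
padL [502.8 450.4 123. ] [-19.   72.9]
padR [532.4 304.7 123. ] [-17.3 -75.8]
barL [474.7 458.  122. ] [-45.2  85.7]
blockL [476.7 475.  122. ] [-40. 102.]
jar [586.3 384.  163. ] [50.6 -8. ]
jarrim [587.  383.4 169. ] [51.2 -8.7]
bl scope [578.6 175.5 130. ] [   3.9 -211.3]
side knob top [520.7 274.8 160. ] [ -34.4 -103. ]
jarfoot [586.1 393.1  90. ] [52.1  1. ]
```

```bash
python3 - <<'E'
from h import *
c=ld('top0'); s=ld('side0')
def tri(u,v):
    o1,d1=ray(c,*u);o2,d2=ray(s,*v)
    t=np.linalg.lstsq(np.c_[d1,-d2],o2-o1,rcond=None)[0]
    a,b=o1+t[0]*d1,o2+t[1]*d2
    return ((a+b)/2).round(1),np.linalg.norm(a-b).round(1)
f=lambda x,y:(200+x/3.6,175+y/3.5);g=lambda x,y:(220+x/3.7,190+y/3.7)
print('eyepiece',tri((522,210),(385,55)), tri((495,235),(330,115)))
print('stage', tri(f(680,180),g(405,155)))
print('knob out end', tri(f(545,270),g(485,62)), tri(f(512,284),g(495,80)))
a=cv2.imread('pics/top0.png')[60:260,310:550]; b=cv2.imread('pics/side0.png')[30:260,200:440]
cv2.imwrite('pics/c.png',np.hstack([cv2.resize(a,(420,400)),cv2.resize(b,(380,400))]))
E
```

```text
eyepiece (array([523.1,  35.1, 395.3]), np.float64(14.3)) (array([577.2,  38.3, 264.5]), np.float64(110.1))
stage (array([601.5, 160.3,  35.8]), np.float64(2.1))
knob out end (array([527.4, 253.9, 153.6]), np.float64(0.1)) (array([519.1, 271.2, 153.1]), np.float64(3.5))
```

View pics/c.png

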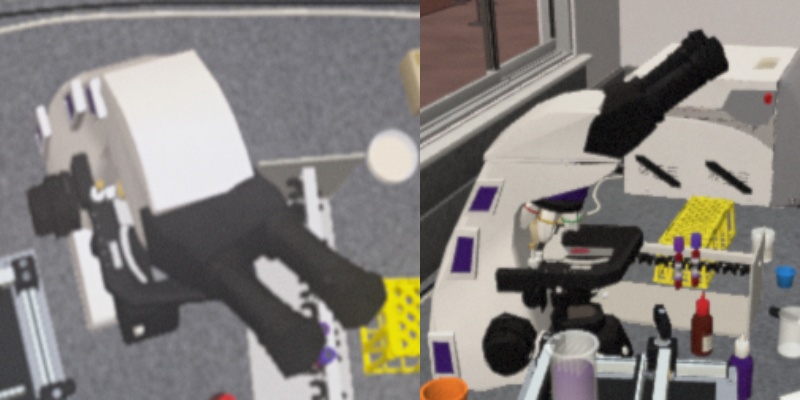

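Request:
send_rows:
  plan: "24 -29 0 0 1;24 -29 0 0 1;24 -29 0 0 1;24 -29 0 0 1;24 -29 0 0 1;24 -29 0 0 1;24 -29 0 0 1;24 -29 0 0 1;24 -29 0 0 1;24 -29 0 0 1"

```text
time_s: 1.15
ee_pos: [327.1, -249.3, 404.6]
tcp_rot: [0.0, 0.989, 0.147, 0.0]
wrist_force: [0.7, -0.6, 0.8]
gripper_width: 85.2
```

Request:
send_rows:
  plan: "13.5 -38 0 0 1;13.5 -38 0 0 1;13.5 -38 0 0 1;13.5 -38 0 0 1;13.5 -38 0 0 1;13.5 -38 0 0 1;13.5 -38 0 0 1;13.5 -38 0 0 1;13.5 -38 0 0 1;13.5 -38 0 0 1"

```text
time_s: 2.15
ee_pos: [345.2, 153.8, 404.8]
tcp_rot: [0.0, 0.989, 0.147, 0.0]
wrist_force: [0.6, -0.6, 0.2]
gripper_width: 85.5
```

Request:
send_rows:
  plan: "0 0 0 -0.15 1;0 0 0 -0.15 1;0 0 0 -0.15 1;0 0 0 -0.15 1;0 0 0 -0.15 1;0 0 0 -0.15 1;0 0 0 -0.15 1;0 0 0 -0.15 1;0 0 0 -0.15 1;0 0 0 -0.15 1"

```text
time_s: 3.15
ee_pos: [345.6, 152.0, 404.5]
tcp_rot: [-0.0, 0.621, 0.784, -0.0]
wrist_force: [0.2, -0.0, -0.7]
gripper_width: 85.2
```

```bash
cat >> h.py <<'E'
def tang():
    o=bot.get_obs();w,x,y,z=o['tcp_rot'];return o['ee_pos'],np.arctan2(2*(x*y+w*z),1-2*(y*y+z*z)),o
def tool(dx,dy):
    p,a,o=tang();return np.round([dx*np.cos(a)+dy*np.sin(a),dx*np.sin(a)-dy*np.cos(a)],2)
E
python3 -c "
from h import *
p,a,o=tang();print(p,a,tool(518-p[0],271-p[1]))"
```

```text
[345.58109961 151.99241194 404.47336506] 1.8009788611232629 [ 76.53 195.02]
```

Request:
send_rows:
  plan: "12.7 32.5 0 0 1;12.7 32.5 0 0 1;12.7 32.5 0 0 1;12.7 32.5 0 0 1;12.7 32.5 0 0 1;12.7 32.5 0 0 1;0 0 0 -0.15 1;0 0 0 0 1;0 0 0 0 1"

```text
time_s: 4.05
ee_pos: [518.6, 269.5, 404.2]
tcp_rot: [-0.0, 0.565, 0.825, -0.0]
wrist_force: [-0.3, 0.4, 1.0]
gripper_width: 85.5
```

```bash
python3 -c "
from h import *
cap('wrist','w1.png');p,a,o=tang();print(p,a,o['joint_pos'])"
```

```text
[518.53009388 269.39987148 404.58987335] 1.941423034766 [ 3.44240887e-01  1.24267253e-01  1.63566008e+00  1.30120464e-07
  1.38211513e+00 -2.63858483e-02]
```

View pics/w1.png

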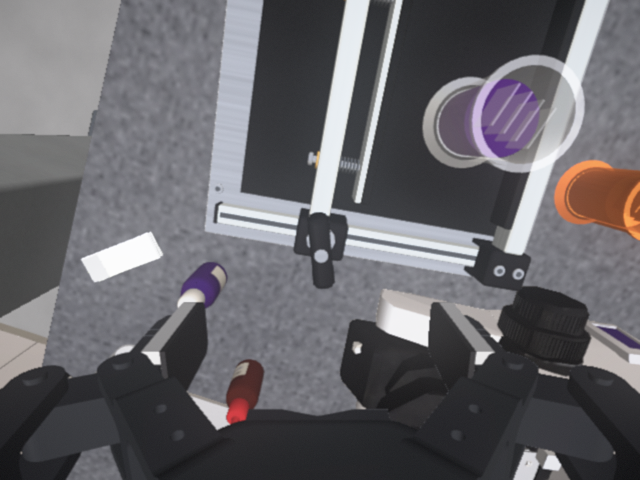

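```bash
python3 - <<'E'
from h import *
a=cv2.imread('pics/w1.png')[195:300,270:380]
cv2.imwrite('pics/d.png',cv2.resize(a,None,fx=5.5,fy=5.5,interpolation=cv2.INTER_CUBIC))
E
```

```text
(no output)
```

View pics/d.png

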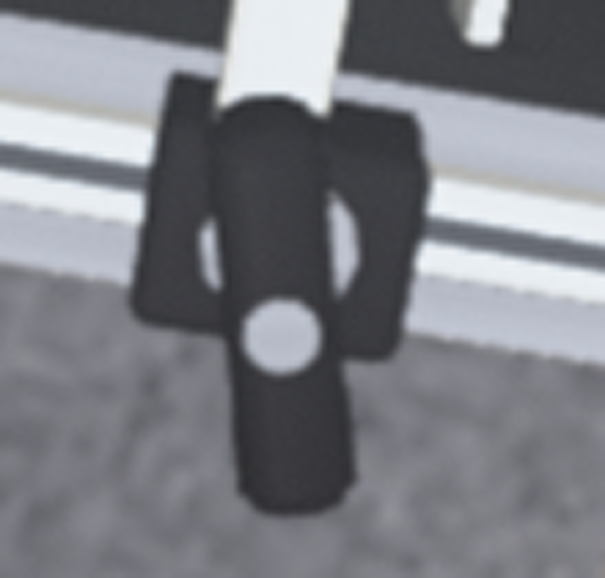

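```bash
python3 - <<'E'
from h import *
c=ld('w1'); f=lambda x,y:(270+x/5.5,195+y/5.5)
p=onz(c,*f(283,337),160);print('axis',p)
for A,B in [((218,130),(240,490)),((325,130),(352,480)),((283,337),(298,495))]:
    q=onz(c,*f(*A),160)-onz(c,*f(*B),160);print(np.linalg.norm(q),np.arctan2(q[1],q[0]))
R=lambda a,b:np.arctan2(*(onz(c,*a,122)-onz(c,*b,122))[1::-1])
print('bar dir',R((345,0),(313,208)),R((368,0),(333,210)),'rail',R((215,205),(470,245)))
for n,u,z in [('padedge near corner',(360,200),123),('pad top',(401,0),123),('fixed front top near',(500,238),122),('fixed front top far',(583,0),122)]:
    print(n,onz(c,*u,z).round(1))
E
```

```text
axis [520.75972313 270.2915697  160.        ]
41.145756625589584 1.997659988319174
40.0286076690591 2.027191731524584
18.633939749483268 2.0365761816631482
bar dir 1.7889934713273832 1.7908133739759329 rail -2.9277737075441883
padedge near corner [535.1 306.5 123. ]
pad top [510.9 425.2 123. ]
fixed front top near [637.2 317.5 122. ]
fixed front top far [612.1 465.  122. ]
```

Request:
send_rows:
  plan: "0 2.5 0 -0.08 0;0 0 15 0 0;0 0 20 0 0;0 0 20 0 0;0 0 15 0 0;0 0 0 0 0;0 0 0 0 0"

```text
time_s: 4.8
ee_pos: [521.1, 270.4, 334.6]
tcp_rot: [-0.0, 0.53, 0.848, -0.0]
wrist_force: [-0.1, 0.3, -0.2]
gripper_width: 43.0
```

```bash
python3 -c "
from h import *
cap('wrist','w2.png');p,a,o=tang();print(p,a)"
```

```text
[521.50088301 270.59135487 335.44771961] 2.0238779691228737
```

View pics/w2.png

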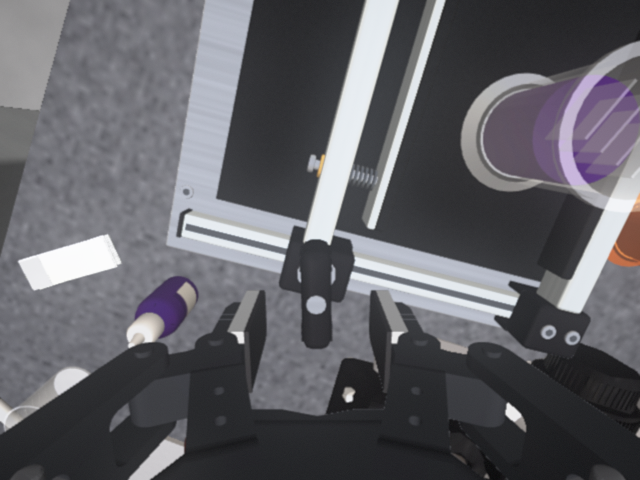

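Request:
send_rows:
  plan: "0 0 15 0 0;0 0 15.5 0 0;0 0 0 0 0;0 0 0 0 -1;0 0 0 0 -1;0 0 0 0 -1;0 0 0 0 -1;0 0 0 0 -1"

```text
time_s: 5.65
ee_pos: [521.3, 270.4, 304.6]
tcp_rot: [0.0, 0.53, 0.848, -0.0]
wrist_force: [-2.0, -2.4, 1.3]
gripper_width: 11.9
```

```bash
python3 -c "
from h import *
cap('wrist','w3.png');cap('side','s3.png');p,a,o=tang();print(p,a,o['wrist_force'],o['ft_torque'],o['gripper_width'])
b=cv2.imread('pics/s3.png')[140:340,220:440]
cv2.imwrite('pics/s3c.png',cv2.resize(b,None,fx=3,fy=3))"
```

```text
[521.24261362 270.4422662  304.54185901] 2.024872460871763 [-3.74901872 -3.57469002  2.27710083] [-0.44000202  0.43938685  0.12012909] 12.086089550703282
```

View pics/w3.png

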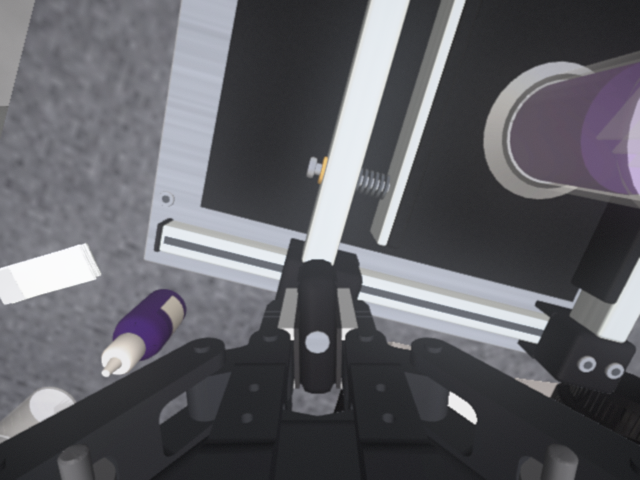

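View pics/s3c.png

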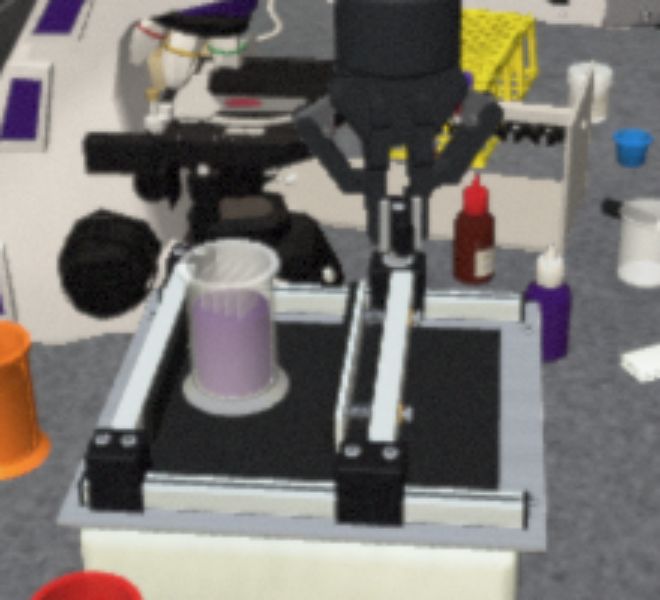

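Request:
send_rows:
  plan: "0 0 0 -0.12 -1;0 0 0 -0.12 -1;0 0 0 -0.12 -1;0 0 0 -0.12 -1;0 0 0 -0.12 -1"

```text
time_s: 6.25
ee_pos: [521.6, 270.8, 304.5]
tcp_rot: [0.001, 0.253, 0.967, 0.001]
wrist_force: [-0.2, -0.2, -0.9]
gripper_width: 12.3
```

Request:
send_rows:
  plan: "0 0 0 -0.12 -1;0 0 0 -0.12 -1;0 0 0 -0.12 -1;0 0 0 -0.12 -1;0 0 0 -0.12 -1;0 0 0 0 -1;0 0 0 0 -1"

```text
time_s: 6.95
ee_pos: [521.4, 271.3, 304.5]
tcp_rot: [0.001, -0.04, 0.999, 0.001]
wrist_force: [0.2, 5.0, -1.8]
gripper_width: 11.9
```

```bash
python3 -c "
from h import *
cap('wrist','w4.png');p,a,o=tang();print(p,a,o['wrist_force'],o['ft_torque'],o['gripper_width'],o['joint_pos'])"
```

```text
[521.39564676 271.2308914  304.48934336] -3.061199735013359 [ 1.50623771  5.61707264 -0.60332285] [ 0.9460645  -0.01377742  0.03109349] 12.352783169583718 [ 3.45136893e-01  2.22442349e-01  1.71969495e+00  1.57043919e-03
  1.19787791e+00 -1.30662440e+00]
```

View pics/w4.png

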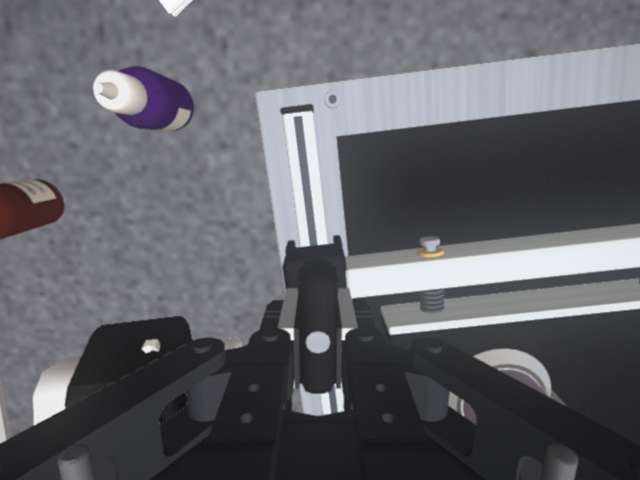

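Request:
send_rows:
  plan: "-5 0.62 0 0 -1;-5 0.62 0 0 -1;-5 0.62 0 0 -1;-5 0.62 0 0 -1;-5 0.62 0 0 -1;-5 0.62 0 0 -1;0 0 0 0 -1;0 0 0 0 -1"

```text
time_s: 7.8
ee_pos: [551.3, 277.3, 304.5]
tcp_rot: [0.001, -0.041, 0.999, 0.001]
wrist_force: [-0.3, 6.0, -0.8]
gripper_width: 12.0
```

```bash
python3 -c "
from h import *
cap('wrist','w5.png');cap('side','s5.png');cap('top','t5.png');p,a,o=tang();print(p,a,o['wrist_force'],o['ft_torque'],o['gripper_width'])
a=cv2.imread('pics/t5.png')[175:345,200:420];b=cv2.imread('pics/s5.png')[180:340,220:420]
cv2.imwrite('pics/s5c.png',np.hstack([cv2.resize(a,(400,310)),cv2.resize(b,(388,310))]))"
```

```text
[551.25303101 277.26429778 304.48278545] -3.0600659647868795 [ 0.44165397  5.41818019 -0.50152302] [ 0.91045046 -0.01931036 -0.04395332] 12.043214326996667
```

View pics/s5c.png

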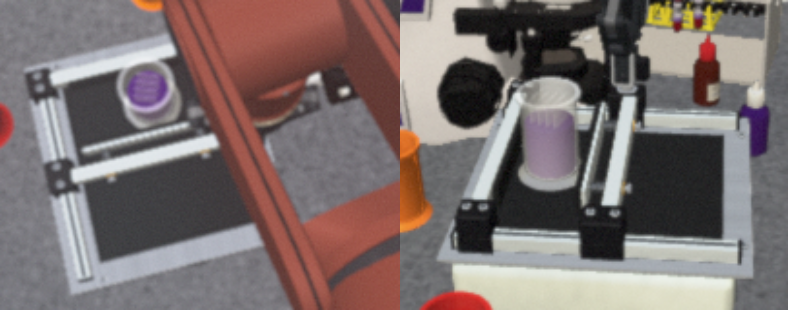

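View pics/w5.png

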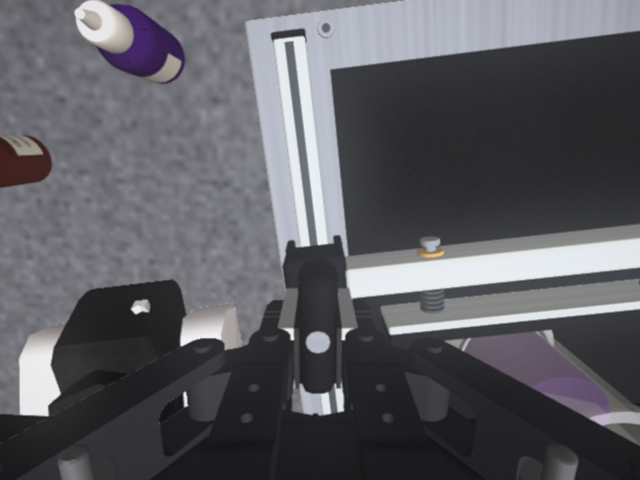

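Request:
send_rows:
  plan: "-4 0.5 0 0 -1;-4 0.5 0 0 -1;-4 0.5 0 0 -1;0 0 0 0 -1;0 0 0 0 -1"

```text
time_s: 8.45
ee_pos: [563.0, 279.7, 304.5]
tcp_rot: [0.0, -0.041, 0.999, 0.001]
wrist_force: [-1.1, 4.7, 1.1]
gripper_width: 12.0
```

Request:
send_rows:
  plan: "-2 0.25 0 0 -1;-2 0.25 0 0 -1;0 0 0 0 -1;0 0 0 0 -1"

```text
time_s: 8.85
ee_pos: [566.6, 280.4, 304.5]
tcp_rot: [-0.0, -0.041, 0.999, 0.0]
wrist_force: [-3.1, 5.2, 2.5]
gripper_width: 11.9
```

```bash
cat > lk.py <<'E'
import sys
from h import *
t=sys.argv[1]
fs=[]
for i in range(2):
    cap('wrist','w%s.png'%t);p,a,o=tang();fs.append(o['wrist_force'])
cap('side','s%s.png'%t);fs.append(bot.get_obs()['wrist_force'])
print(p.round(1),a,np.mean(fs,0).round(2),'along',round(float(np.mean(fs,0)[:2]@[.979,.2036]),2))
a=cv2.imread('pics/w%s.png'%t)[220:360,290:490];b=cv2.imread('pics/s%s.png'%t)[180:320,220:400]
cv2.imwrite('pics/k%s.png'%t,np.hstack([cv2.resize(a,(420,294),interpolation=cv2.INTER_CUBIC),cv2.resize(b,(378,294),interpolation=cv2.INTER_CUBIC)]))
E
python3 lk.py 6
```

```text
[566.6 280.4 304.5] -3.0593251530856462 [-2.58  4.79  2.4 ] along -1.55
```

View pics/k6.png

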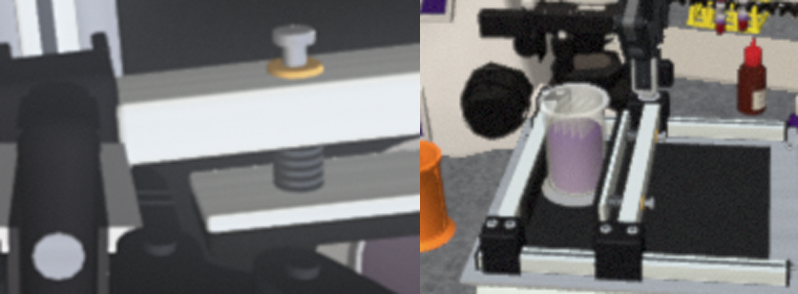

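```bash
python3 - <<'E'
from h import *
a=[cv2.resize(cv2.imread('pics/w%s.png'%t)[225:340,390:490],(400,460),interpolation=cv2.INTER_CUBIC) for t in '56']
cv2.imwrite('pics/cmp.png',np.hstack(a))
E
```

```text
(no output)
```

View pics/cmp.png

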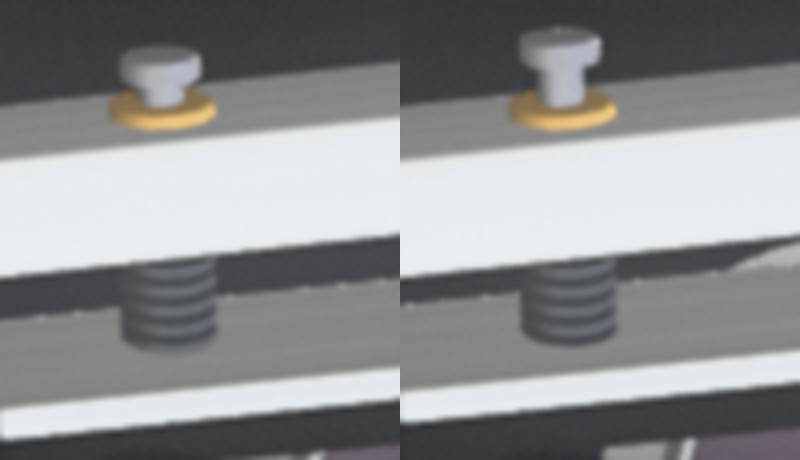

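```bash
cat > m.py <<'E'
import sys
from h import *
# relative tool-frame along-shaker offsets via wrist cam (fixed relative to bar); use w5 calib for all
c=ld('w5'); u=np.array([.979,.2036])
def q(x,y,z): return onz(c,390+x/4,225+y/4,z)[:2]@u
print('head5',q(160,52,111),'head6',q(160,34,111),'pad5',q(200,390,123),'pad6',q(200,373,123),'padback5',q(60,311,123),q(60,299,123))
E
python3 m.py
```

```text
head5 577.7015330965944 head6 575.589147086443 pad5 614.0544301117268 pad6 611.94691700234 padback5 602.4871768438095 601.0484432926484
```

Request:
send_rows:
  plan: "-1 0.12 0 0 -1;-1 0.12 0 0 -1;-0.8 0.1 0 0 -1;0 0 0 0 -1;0 0 0 0 -1"

```text
time_s: 9.5
ee_pos: [569.0, 280.9, 304.5]
tcp_rot: [-0.001, -0.041, 0.999, 0.0]
wrist_force: [-5.3, 3.7, 3.9]
gripper_width: 11.8
```

```bash
python3 lk.py 7; python3 - <<'E'
from h import *
a=[cv2.resize(cv2.imread('pics/w%s.png'%t)[225:340,390:490],(400,460),interpolation=cv2.INTER_CUBIC) for t in '57']
cv2.imwrite('pics/cmp7.png',np.hstack(a))
E
```

```text
[568.9 280.9 304.4] -3.0592172882075794 [-5.51  3.47  4.15] along -4.69
```

View pics/cmp7.png

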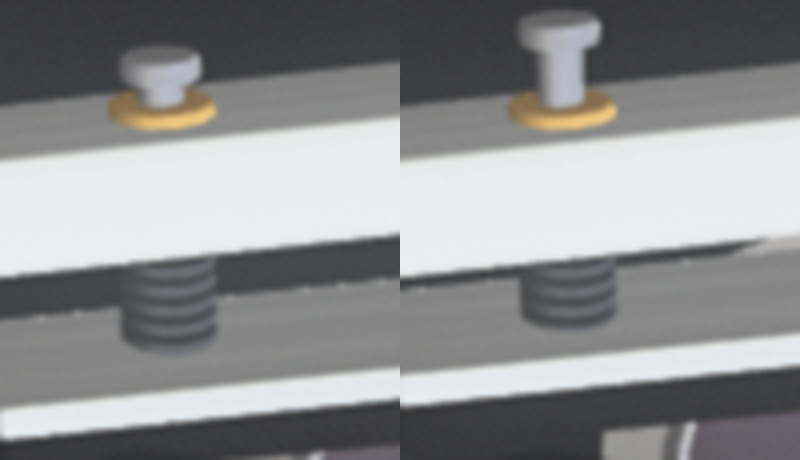

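View pics/s7.png

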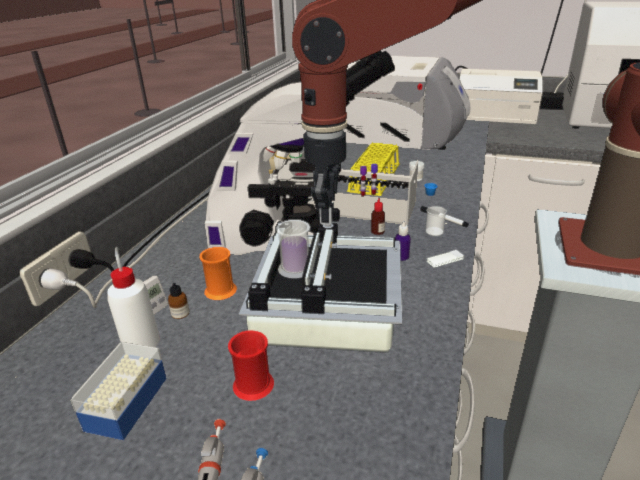

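Request:
send_rows:
  plan: "-0.5 0.06 0 0 -1;0 0 0 0.12 -1;0 0 0 0.12 -1;0 0 0 0.12 -1;0 0 0 0.12 -1;0 0 0 0 -1"

```text
time_s: 10.25
ee_pos: [569.4, 280.6, 304.4]
tcp_rot: [-0.001, 0.199, 0.98, -0.001]
wrist_force: [-6.0, 0.8, 4.9]
gripper_width: 11.8
```

```bash
python3 lk.py 8
```

```text
[569.4 280.6 304.4] 2.743700382733128 [-6.35  1.72  5.09] along -5.87
```

View pics/w8.png

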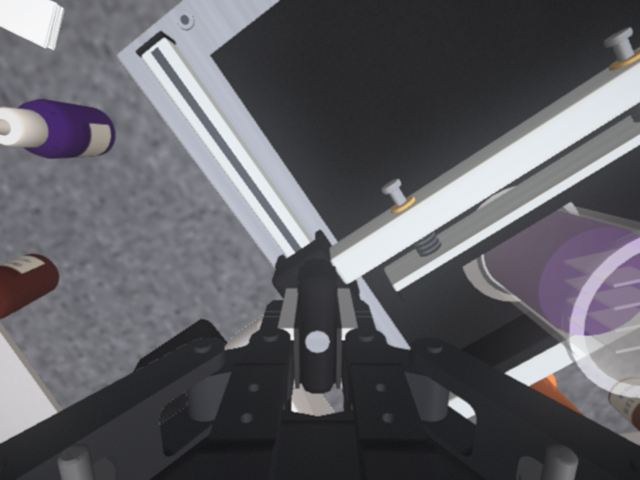

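Request:
send_rows:
  plan: "0 0 0 0.12 -1;0 0 0 0.12 -1;0 0 0 0.12 -1;0 0 0 0.12 -1;0 0 0 0.12 -1;0 0 0 0.12 -1;0 0 0 0.05 -1;0 0 0 0 -1;0 0 0 0 -1"

```text
time_s: 11.3
ee_pos: [569.1, 280.1, 304.5]
tcp_rot: [-0.001, 0.551, 0.834, -0.002]
wrist_force: [-10.1, -1.7, 7.9]
gripper_width: 12.0
```

```bash
python3 lk.py 9;python3 -c "
from h import *
print(bot.get_obs()['ft_torque'])"
```

```text
[569.1 280.1 304.5] 1.9739387760147695 [-9.08 -1.76  7.44] along -9.25
[-0.15412998  1.31386941 -0.06165835]
```

View pics/w9.png

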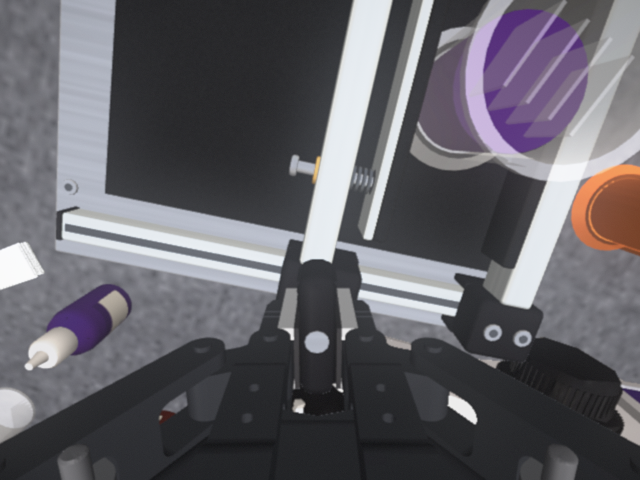

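```bash
python3 - <<'E'
from h import *
a=[cv2.resize(cv2.imread('pics/w%s.png'%t)[140:250,275:400],(400,352),interpolation=cv2.INTER_CUBIC) for t in '39']
cv2.imwrite('pics/cmp9.png',np.hstack(a))
E
```

```text
(no output)
```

View pics/cmp9.png

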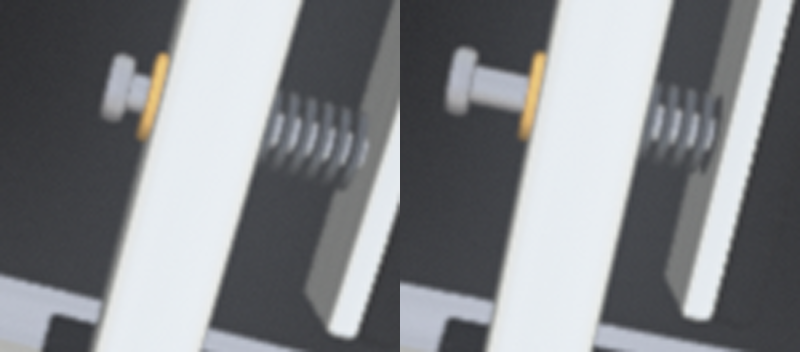

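```bash
python3 - <<'E'
from h import *
u=np.array([.979,.2036])
for t,h,w,k,pe in [('3',(112,85),(152,97),(282,60),(357,225+65)),('9',(456-400,80),(533-400,97),(650-400,60),(705-400,270))]:
    c=ld('w'+t); g=lambda x,y,z:onz(c,275+x/3.2,140+y/3.2,z)[:2]@u
    print(t,'head-washer',g(*h,111)-g(*w,111),'washer at',g(*w,111),'head',g(*h,111))
    # pad front top edge vs bar rear top edge, lines
E
```

```text
3 head-washer -5.629730184743494 washer at 553.8357734896155 head 548.206043304872
9 head-washer -10.616185171841153 washer at 602.1716292991954 head 591.5554441273542
```

Request:
send_rows:
  plan: "0 0 0 0 -0.6;0 0 0 0 0;0 0 0 0 0;0 0 0 0 0;0 0 -10 0 0;0 0 -20 0 0;0 0 -30 0 0;0 0 -40 0 0;0 0 0 0 0;0 0 0 0 0"

```text
time_s: 12.45
ee_pos: [570.3, 280.9, 406.8]
tcp_rot: [0.001, 0.551, 0.835, 0.002]
wrist_force: [0.1, 0.3, -0.3]
gripper_width: 42.9
```

```bash
python3 lk.py 10
```

```text
[569.6 280.6 403.6] 1.9747671346633406 [ 0.02 -0.57 -0.12] along -0.1
```

View pics/w10.png

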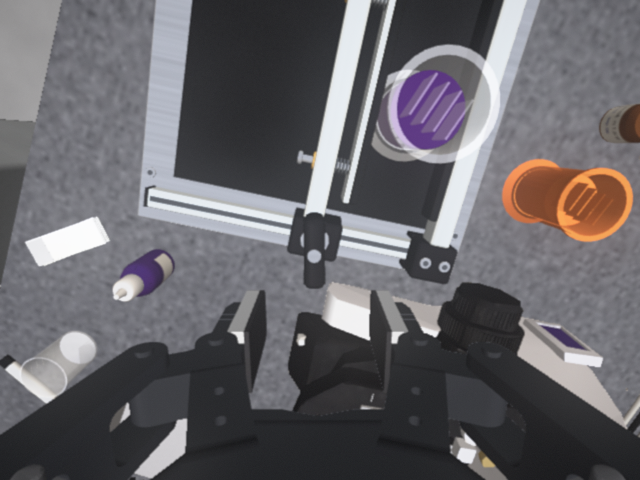

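```bash
python3 - <<'E'
from h import *
a=cv2.resize(cv2.imread('pics/w10.png')[130:295,280:380],(400,660)[:2],interpolation=cv2.INTER_CUBIC)[:600]
b=cv2.resize(cv2.imread('pics/s10.png')[180:330,220:320],(400,600),interpolation=cv2.INTER_CUBIC)
cv2.imwrite('pics/e.png',np.hstack([a,b]))
E
```

```text
(no output)
```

View pics/e.png

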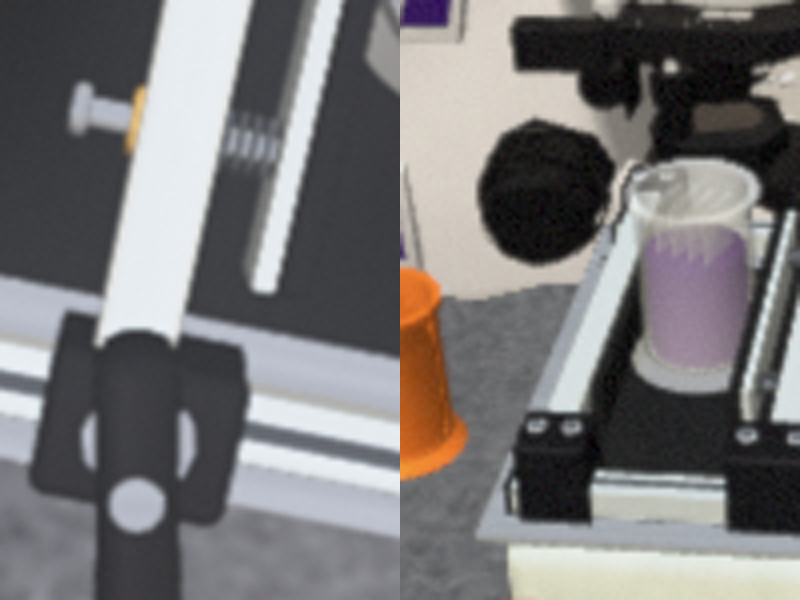

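```bash
python3 - <<'E'
from h import *
u=np.array([.979,.2036]);c=ld('w10')
g=lambda x,y,z:onz(c,280+x/4,130+y/4,z)
print('head-washer',(g(78,108,111)-g(134,121,111))[:2]@u)
for A,B in [((98,350),(96,590)),((180,350),(181,590))]:
    q=g(*A,160)-g(*B,160);print('handle',np.arctan2(q[1],q[0]))
q=g(165,0,122)-g(98,340,122);print('bar',np.arctan2(q[1],q[0]));q=g(250,0,122)-g(180,340,122);print('bar',np.arctan2(q[1],q[0]))
print('axis',g(137,505,160))
E
```

```text
head-washer -9.925743282121799
handle 1.959338103821013
handle 1.9863101997583485
bar 1.7761487647353338
bar 1.7818911941084048
axis [568.45801203 279.84628729 160.        ]
```

```bash
python3 -c "
from h import *
print(workorder.finish_job())"
```

```text
the job is handed in; nothing more can be done
None
```

The jar is clamped for the shaker run, and I handed the job in after about 12.5 s. I turned the T-handle back by about 1.2 rad and slid the bar about 49 mm towards the fixed bar. I then turned the knob to about 1.38 rad, past the 1.1 rad where it is tight, let go and lifted clear.

- **Spring compression:** the last wrist pictures give about 5.0 mm just before release and 4.3 mm after, out of 10 mm. The second figure comes from a coarser view taken higher up. The push force rose by about 6 N, including roughly 1.5 N of friction, which fits about 5 mm.
- **After release:** the bar showed no visible movement, though a shift under about 1 mm would not show. The handle measured 1.38 rad, the jar stood upright between pad and fixed bar, and the wrist force was near zero. Bystanders in view looked undisturbed; I did not measure their positions or take a final top picture.
- **Forces:** the highest reading I took was about 13 N, at the end of tightening. I only read the force between moves, but this is well under the limits.

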